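Load the produce spinner and hold its charging lever at four clicks

ROBOT

A 6-joint arm with a two-finger parallel gripper is mounted at the origin on a cart in front of the work surface, level with it; the furniture and walls round the work are solid. World frame = base frame: x ahead of the robot, y to its left, z up, the work surface at z = 0. Lengths are in m, angles in rad, forces in N, time in s.
With the tool pointing down it reaches from about 0.275 to 0.85 m from the base axis. Payload 5.2 kg.
Tool frame: the origin (TCP) lies where the fingers leave the gripper's body, on its centre line; the fingertips stand 73 mm ahead of it and the grasp point (between the pads) lies 54 mm ahead of it; z points along the fingers, y is the line along which they close (so a half turn about z gives the same grasp; the last joint's range is limited). The gripper opens to 85 mm and grips with 20 to 120 N. Pads are 22 mm wide; open, the fingers measure 114 mm over their backs; the gripper's body (76 mm by 85 mm) begins 54 mm behind the grasp point. The pads swing forward as they close: fully open they stand 13 mm farther back than shut.
Start: joints at [-1.526, 0.259, 1.535, -0, 1.348, -0.203], TCP at [0.135, -0.533, 0.304] pointing down, gripper open.
Joint ranges: [-3.14, 3.14], [-0.91, 2.08], [0.19, 2.58], [-1.22, 4.36], [0.22, 2.71], [-3.12, 3.12]. Speed limits (rad/s): [2.57, 2.57, 3.14, 3.14, 3.14, 3.14].

INTERFACE

Orientations are given as a rotation vector (axis times angle).
In Python, from rig import ctrl, optics gives the robot as it stands.
- The arm moves only by the shell command python3 -m inch 'ROWS' [FORCE]. ROWS is JSON, a list of rows, each an object of numbers: "hand": the opening, from 0 (shut) to 1 (fully open); "x", "y", "z": the shift along the world's x, y, z in mm; "turn": the turn about the world's z in rad. A call has 1 to 10 rows; each row shifts and turns the commanded pose from where the row before left it; what a row does not reach is not made up. A row lasts 1/8 s, in which the tool goes at most 62.5 mm and 10.7 degrees, less where a joint would pass 70% of its speed; a pose out of reach is approached as far as the arm can. A call with a gripper value outside its range is refused whole. The fingers move at their own pace and stop on an object; FORCE is the grip in N (left out, the last holds). Time passes only in rows, so rows that do not move let the fingers close. It gives the time, the measured TCP pose, the force, the opening and the grip force at its end, in the units of the state.
- ctrl.get_obs(): the state, without advancing time (a new reading comes with each control period).
- optics.capture(name): name is "scene" or "top"; returns the picture (420x560x3 uint8, red, green, blue); there is no depth.
- optics.get_calibration(name): a dict with "K" (3x3 intrinsics, pixels), "world_from_camera" (4x4, takes a point from camera to world coordinates). Camera axes: x right, y down, z forward; pixel columns grow to the right and rows downward; lengths in m; the calibration is good to about 2 mm. A picture is of the moment at which its call begins. get_calibration takes no time and is no camera call.
- ctrl.sign_off(): hands the job in; it is judged then, once.
The state is a dict: "t": time; "joints": joint angles; "dq": joint speeds; "tau": joint torques, N m; "ee_pos": TCP position; "tcp_rot": TCP orientation; "wrist_force": force on the tool from outside, world axes, zero at the start; "torque": the same for the moment, N m; "gripper_width": finger opening in m; "gripper_force": force on a finger pad.
Only numpy, scipy, OpenCV 4.12 (cv2) and the standard library are available. Lean on these libraries where they do the work, as an engineer would, in place of code of your own. Each camera call takes 0.05 s, during which the arm holds its last target. There are 200 camera calls.

TASK

Lift the handle of the spinner's green loading tray so that all three washed tomatoes roll off into the spinner's drum, and lower the tray back down. Then push the spring-loaded red-knobbed lever exactly four clicks from its home position, never going on to a fifth, and finish while still holding the lever there (let go, it would spring back and set the drum off). Leave the onion and the tin standing near by where they are.

Things in the scene. Friction and masses are not known exactly. Their poses are not given: they have to be found in the camera images.
- spinner: Produce spinner fixed to the worktop, 200 x 400 mm. Origin: under the centre of its round white open drum; z up, y from the drum towards the tray, x roughly away from the robot. Drum: inner radius 96 mm, rim 120 mm above the worktop; a clear splash guard rises to 171 mm on its -y half. The lever stands at y = -155 mm between two low white cheeks.
- drum_floor (a point): Centre of the drum's inner floor, 18 mm above the worktop.
- tray (a joint): Tilt (rad) of the green loading tray: 0 = lowered (sloping 0.1 rad down to its handle), up to 1.1 as the handle is lifted. Hinge along the spinner's x at y = 55, z = 138 mm of its frame, above the drum. Tray 137 x 150 mm, walls 30 mm high, none at the hinge, a 3 mm high rib across the middle; 0.3 kg, falls back if let go. By about 0.8 rad all tomatoes have rolled off.
- tray_bar (a point): Middle of the tray's steel handle: a round bar, 12 mm diameter, 96 mm long, parallel to the spinner's x, 60 mm beyond the tray's end wall (axis to wall), 210 mm from the hinge, about 129 mm above the worktop when lowered. It can turn between gripping pads as the tray tilts.
- lever (a joint): Angle (rad) of the charging lever: 0 = home, leaning 0.42 towards the spinner's -x; grows as the knob is pushed to +x; end stop 1.06. Axis along the spinner's y, through x = 0, z = 75 mm of its frame. A click every 0.18 (22 mm at the knob): the force dips, then jumps up as a stop is reached; the fourth is at 0.72. A spring always drives it home (1 to 11 N at the knob).
- lever_knob (a point): Centre of the red ball knob, 32 mm diameter, at the top of the lever, 120 mm from the lever's axis; about 185 mm above the worktop at home.
- tomato_a: Small red tomato, about 50 mm, 0.06 kg, on the tray. Origin on its skin, at the underside as it starts; turns as the tomato rolls.
- tomato_b: Small red tomato, about 50 mm, 0.07 kg, on the tray. Origin as for tomato_a.
- tomato_c: Small red tomato, about 52 mm, 0.07 kg, on the tray. Origin as for tomato_a.
- onion_3: Onion, 60 mm, bystander on the worktop to the left of the spinner.
- tin_3: Teal tin, 75 mm diameter, 58 mm high, bystander to the left of the spinner.
There are look-alikes about, which are no part of the job. Leave any purple or yellow look-alike of the tomato_c alone.

How it is judged:
On the way, in this order (a step that is already met when the one before it is completed fails the run):
1. all three tomatoes lie in the drum (horizontal distance between each of tomato_a, tomato_b, tomato_c and drum_floor below 0.1 m and height (world z) of each of tomato_a, tomato_b, tomato_c below 0.115 m), for 0.2 s.
2. the tray is lowered again, with the tomatoes in the drum (all of step 1 and value of joint tray below 0.15 rad), for 0.2 s.
3. the lever is held at the fourth click (value of joint lever between 0.64 and 0.8 rad and contact force between the fingers and lever above 1 N), for 0.3 s.
At the end, for the whole second after the job is handed in: All three tomatoes lie in the drum (within 100 mm of its axis and below its rim), the tray is down (below 0.15 rad), and the lever stands still at the fourth click (0.64 to 0.80 rad), held there by the fingers (more than 1 N on the lever) (all of step 2 and all of step 3 and velocity of joint lever between -0.1 and 0.1 rad/s); the arm keeps its last pose, push and grip.
It fails at once if the lever goes on to a fifth click (beyond 0.85 rad) (value of joint lever above 0.85 rad).
It fails at once if the onion or the tin is shifted by more than 40 mm (distance of any of onion_3, tin_3 from where it was at the start of the episode above 0.04 m).
It also fails if it takes over 72 s, if anything falls off the work surface, if the arm or the gripper's body presses on something with over 40 N, if the wrist force passes 120 N, or if a joint passes its speed limit or range.

## Working session

There is one attempt and no reset: what is moved stays moved. The work goes in short steps, Python scripts to look and compute and a shell command to move; the robot and the scene stay as the last step left them, time stands still between calls to the robot, and variables do not carry over. Pictures are saved under pics/ and viewed, at most 13 in all, crops included, and the job is handed in when it is done.

```bash
mkdir -p pics
cat > h.py <<'E'
from rig import ctrl, optics
import numpy as np, cv2
def cap(n,f):
    im=optics.capture(n); cv2.imwrite('pics/'+f,im[:,:,::-1]); return im
def ray(n,u,v):
    c=optics.get_calibration(n);T=np.array(c['world_from_camera']);d=T[:3,:3]@np.linalg.inv(c['K'])@[u,v,1]
    return T[:3,3],d
def onz(n,u,v,z):
    o,d=ray(n,u,v);return o+d*(z-o[2])/d[2]
def tri(u1,v1,u2,v2):
    A=[];b=[]
    for n,u,v in(('scene',u1,v1),('top',u2,v2)):
        o,d=ray(n,u,v);d=d/np.linalg.norm(d);P=np.eye(3)-np.outer(d,d);A.append(P);b.append(P@o)
    x=np.linalg.solve(A[0]+A[1],b[0]+b[1]); return x,[np.linalg.norm(A[i]@x-b[i]) for i in (0,1)]
def blobs(im,lo,hi,amin=40):
    h=cv2.cvtColor(im,cv2.COLOR_RGB2HSV);m=cv2.inRange(h,np.array(lo),np.array(hi))
    n,l,s,c=cv2.connectedComponentsWithStats(m)
    return [(c[i].round(1).tolist(),s[i].tolist()) for i in range(1,n) if s[i][4]>amin]
E
python3 - <<'E'
from h import *
for n in('scene','top'):
    im=cap(n,n+'0.png')
    print(n,'red',blobs(im,(0,150,80),(8,255,255)),blobs(im,(172,150,80),(180,255,255)))
    print('green',blobs(im,(45,80,50),(80,255,255)))
    T=optics.get_calibration(n)['world_from_camera'];print(np.array(T).round(3))
o=ctrl.get_obs();print({k:np.round(v,3) for k,v in o.items()})
E
```

```text
scene red [([372.7, 36.0], [347, 16, 53, 36, 1149]), ([349.7, 71.3], [316, 61, 59, 23, 634]), ([384.8, 83.2], [377, 76, 17, 17, 215]), ([361.1, 113.9], [356, 109, 11, 11, 82]), ([301.4, 164.1], [294, 157, 15, 15, 184]), ([273.4, 170.1], [265, 164, 17, 14, 174]), ([293.0, 181.6], [285, 176, 16, 13, 154]), ([62.8, 244.4], [48, 232, 31, 26, 609]), ([60.6, 288.7], [52, 281, 15, 14, 59])] []
green [([292.1, 170.7], [259, 139, 69, 62, 1353])]
[[-0.846 -0.421  0.328  0.099]
 [-0.534  0.66  -0.529  0.727]
 [ 0.006 -0.622 -0.783  0.992]
 [ 0.     0.     0.     1.   ]]
top red [([206.1, 119.8], [198, 113, 18, 14, 191]), ([406.6, 245.4], [403, 241, 9, 9, 58])] []
green [([302.1, 207.3], [298, 200, 8, 14, 43]), ([353.1, 247.1], [348, 242, 15, 13, 95])]
[[ 0.256 -0.752  0.608 -0.613]
 [-0.967 -0.205  0.153 -0.132]
 [ 0.01  -0.627 -0.779  1.527]
 [ 0.     0.     0.     1.   ]]
{'t': np.float64(0.1), 'joints': array([-1.526,  0.259,  1.536, -0.   ,  1.348, -0.203]), 'dq': array([-0.   , -0.001, -0.003, -0.001,  0.001, -0.   ]), 'tau': array([ 2.0000e-03, -4.4697e+01, -2.9125e+01, -0.0000e+00,  6.0000e-03,
        0.0000e+00]), 'ee_pos': array([ 0.135, -0.533,  0.303]), 'tcp_rot': array([-3.116, -0.388, -0.   ]), 'wrist_force': array([ 0.967, -0.257, -0.498]), 'torque': array([-0.011,  0.006,  0.018]), 'gripper_force': np.float64(0.0), 'gripper_width': np.float64(0.086)}
```

View pics/scene0.png

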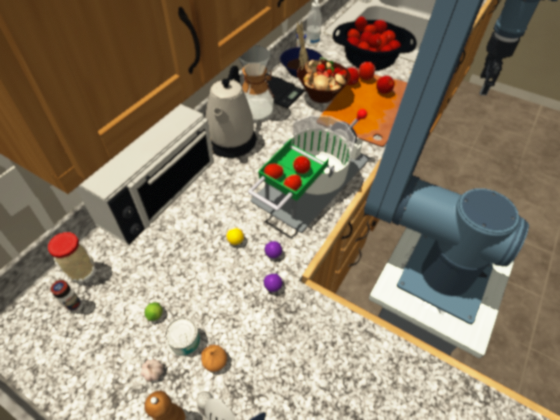

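View pics/top0.png

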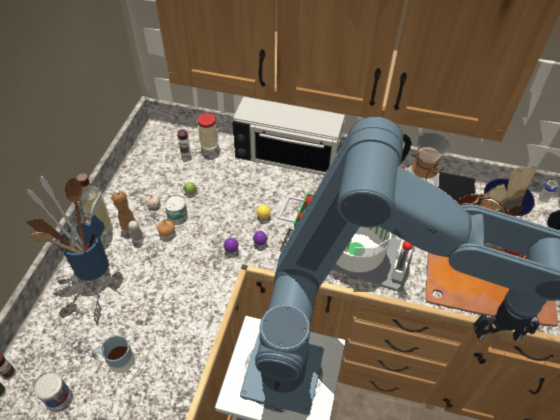

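The scene view shows the spinner with its green tray at (292,171), tomatoes at (301,164), (273,170) and (293,182), and the red knob at (361,114). The top view is partly hidden by the arm: knob at (407,245), bar near (290,210).

Run:
```python
from h import *
a=cv2.imread('pics/scene0.png')[95:245,230:400];b=cv2.imread('pics/top0.png')[175:295,265:425]
a=cv2.resize(a,None,fx=3.6,fy=3.6,interpolation=2);b=cv2.resize(b,(400,300),interpolation=2)
cv2.imwrite('pics/c0.png',a);cv2.imwrite('pics/c1.png',b)
print(tri(361.1,113.9,406.6,245.4))
for p in((301.4,164.1),(273.4,170.1),(293,181.6)):print(onz('scene',*p,.165))
```

```text
(array([ 0.41200429, -0.28388686,  0.18252852]), [np.float64(0.002871051924717084), np.float64(0.0028710519247172506)])
[ 0.46938798 -0.01538295  0.165     ]
[0.52308984 0.04667725 0.165     ]
[0.45540946 0.05453613 0.165     ]
```

View pics/c0.png

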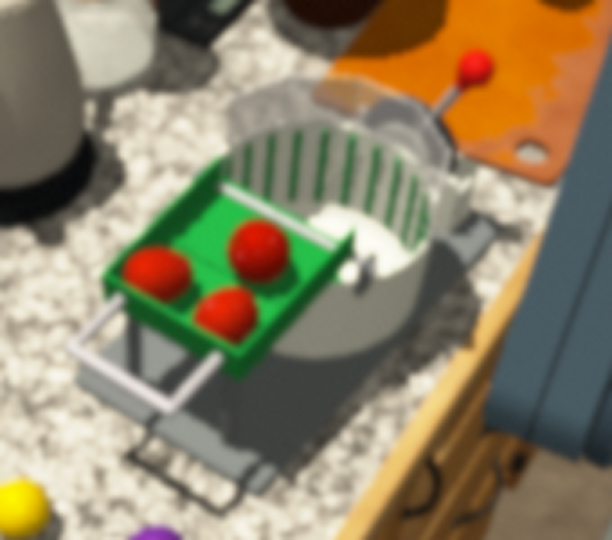

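View pics/c1.png

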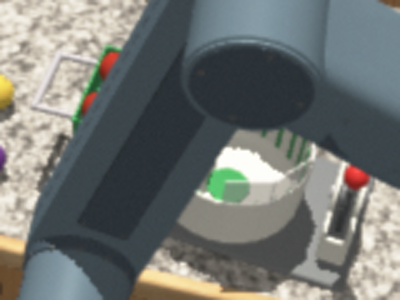

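The crops show the bar ends: in the scene at about (250,191) and (278,208), and in the top view at about (288,198) and (279,218). The tray's near corners are clear too.

Run:
```python
from h import *
A=tri(250,191.4,287.8,197.8);B=tri(277.8,208.3,279,217.8);print(A,B)
a=onz('scene',250,191.4,.129);b=onz('scene',277.8,208.3,.129);print(a,b,np.linalg.norm(a-b))
a2=onz('top',287.8,197.8,.129);b2=onz('top',279,217.8,.129);print(a2,b2,np.linalg.norm(a2-b2))
m=(a+b+a2+b2)/4;x=(a-b)+(a2-b2);th=np.arctan2(x[1],x[0]);print(m,th)
k=np.array([.412,-.284])
for t in (th,):
  X=np.array([np.cos(t),np.sin(t)]);Y=np.array([-X[1],X[0]])
  print('orig from bar',m[:2]-Y*(.055+.209),'orig from knob',k+Y*.155+X*.12*np.sin(.42))
# axis using both: knob->bar vector in spinner frame = (0.049,0.419)
d=m[:2]-k; t=np.arctan2(d[1],d[0])-np.arctan2(.055+.209+.155,.12*np.sin(.42));print('yaw',t,np.linalg.norm(d))
X=np.array([np.cos(t),np.sin(t)]);Y=np.array([-X[1],X[0]]);print('O',k+Y*.155+X*.049, 'bar',m)
for c,p in (('scene',(208,357)),('scene',(184,331)),):pass
import scipy.spatial.transform as s
print(s.Rotation.from_rotvec(ctrl.get_obs()['tcp_rot']).as_matrix().round(3))
```

```text
(array([0.54855758, 0.12273097, 0.12726312]), [np.float64(0.004468665522376096), np.float64(0.004468665522376328)]) (array([0.45489237, 0.13009793, 0.12629131]), [np.float64(0.002161117144217414), np.float64(0.002161117144217404)])
[0.5524489  0.12094621 0.129     ] [0.45594723 0.13049619 0.129     ] 0.09697306137933144
[0.54153239 0.12310343 0.129     ] [0.4502538  0.13004329 0.129     ] 0.09154203226929683
[0.50004558 0.12614728 0.129     ] -0.08758989167274647
orig from bar [ 0.47695141 -0.13684066] orig from knob [ 0.47430275 -0.1338746 ]
yaw -0.09520454305866277 0.4194911407319006
O [ 0.47551252 -0.1343599 ] bar [0.50004558 0.12614728 0.129     ]
[[ 0.969  0.245 -0.   ]
 [ 0.245 -0.969  0.002]
 [ 0.    -0.002 -1.   ]]
```

```bash
python3 -m inch '[{"x":30,"y":50,"z":20,"turn":-0.034,"hand":0.5},{"x":30,"y":50,"z":20,"turn":-0.034,"hand":0.5},{"x":30,"y":50,"z":20,"turn":-0.034,"hand":0.5},{"x":30,"y":50,"turn":-0.034,"hand":0.5},{"x":30,"y":50,"turn":-0.034,"hand":0.5},{"x":30,"y":50,"turn":-0.034,"hand":0.5},{"x":30,"y":50,"turn":-0.034,"hand":0.5},{"x":30,"y":50,"turn":-0.034,"hand":0.5},{"x":30,"y":50,"turn":-0.034,"hand":0.5},{"x":30,"y":50,"turn":-0.034,"hand":0.5}]'
```

```text
schema error: expected keys hand, x, y, z, turn
```

```bash
python3 -m inch '[{"x":15,"y":50},{"x":15,"y":50},{"x":15,"y":50},{"x":19,"y":10},{}]'; python3 -c "
from h import *
cap('scene','s1.png');cap('top','t1.png')
import scipy.spatial.transform as s
o=ctrl.get_obs();print(o['joints'],s.Rotation.from_rotvec(o['tcp_rot']).as_matrix().round(3))
s=cv2.imread('pics/s1.png')[95:245,200:400];t=cv2.imread('pics/t1.png')[140:290,225:425]
cv2.imwrite('pics/c2.png',np.hstack([cv2.resize(i,(400,300),interpolation=2) for i in (s,t)]))
"
```

```text
[-1.52579883e+00  2.59069866e-01  1.53564099e+00 -1.37469119e-05
  1.34800023e+00 -2.02751917e-01] [[ 0.969  0.245 -0.   ]
 [ 0.245 -0.969  0.001]
 [ 0.    -0.001 -1.   ]]schema error: expected keys hand, x, y, z, turn
```

View pics/c2.png

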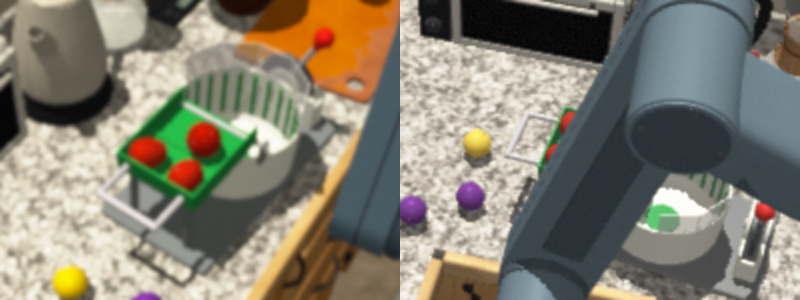

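Both calls were refused because every row needs all five keys. The picture shows nothing has moved.

```bash
python3 -m inch '[{"x":30,"y":50,"z":20,"turn":-0.034,"hand":0.5},{"x":30,"y":50,"z":20,"turn":-0.034,"hand":0.5},{"x":30,"y":50,"z":20,"turn":-0.034,"hand":0.5},{"x":30,"y":50,"z":0,"turn":-0.034,"hand":0.5},{"x":30,"y":50,"z":0,"turn":-0.034,"hand":0.5},{"x":30,"y":50,"z":0,"turn":-0.034,"hand":0.5},{"x":30,"y":50,"z":0,"turn":-0.034,"hand":0.5},{"x":30,"y":50,"z":0,"turn":-0.034,"hand":0.5},{"x":30,"y":50,"z":0,"turn":-0.034,"hand":0.5},{"x":30,"y":50,"z":0,"turn":-0.034,"hand":0.5}]'
```

```text
t: 1.45
ee_pos: [0.4355, -0.0313, 0.3641]
tcp_rot: [3.138, -0.146, 0.001]
wrist_force: [0.2, -0.9, -0.5]
gripper_width: 0.0425
gripper_force: 0.0
```

```bash
python3 -m inch '[{"x":21,"y":52,"z":0,"turn":0,"hand":0.5},{"x":21,"y":52,"z":0,"turn":0,"hand":0.5},{"x":22,"y":53,"z":-10,"turn":0,"hand":0.5},{"x":0,"y":0,"z":-55,"turn":0,"hand":0.5},{"x":0,"y":0,"z":-15,"turn":0,"hand":0.5},{"x":0,"y":0,"z":0,"turn":0,"hand":0.5}]'
python3 - <<'E'
from h import *
cap('scene','s2.png');cap('top','t2.png')
s=cv2.imread('pics/s2.png')[95:245,200:400];t=cv2.imread('pics/t2.png')[140:290,205:405]
cv2.imwrite('pics/c3.png',np.hstack([cv2.resize(i,(400,300),interpolation=2) for i in (s,t)]))
E
```

```text
t: 2.2
ee_pos: [0.4985, 0.1233, 0.2834]
tcp_rot: [3.138, -0.146, -0.004]
wrist_force: [0.0, -0.0, -0.1]
gripper_width: 0.0428
gripper_force: 0.0
```

View pics/c3.png

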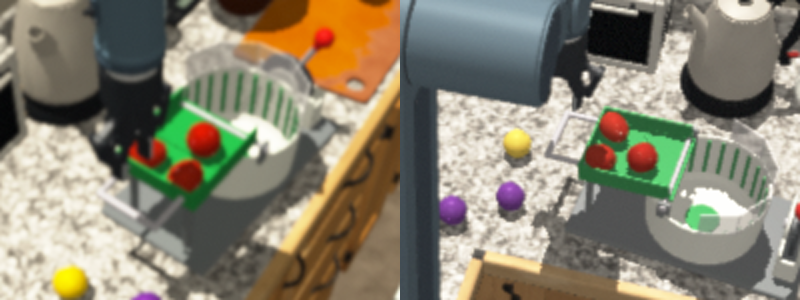

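Both views show the gripper above the bar, fingers straddling it. The bar runs from (289,197) to (280,219) in the top view, matching the earlier measurement. Descending.

```bash
python3 -m inch '[{"x":1,"y":2,"z":-35,"turn":0,"hand":0.5},{"x":0,"y":0,"z":-35,"turn":0,"hand":0.5},{"x":0,"y":0,"z":-28,"turn":0,"hand":0.5},{"x":0,"y":0,"z":0,"turn":0,"hand":0.5},{"x":0,"y":0,"z":0,"turn":0,"hand":0},{"x":0,"y":0,"z":0,"turn":0,"hand":0},{"x":0,"y":0,"z":0,"turn":0,"hand":0},{"x":0,"y":0,"z":0,"turn":0,"hand":0},{"x":0,"y":0,"z":0,"turn":0,"hand":0}]' 30
```

```text
t: 3.42
ee_pos: [0.5015, 0.1284, 0.1883]
tcp_rot: [-3.133, 0.146, -0.009]
wrist_force: [0.6, 11.2, 1.3]
gripper_width: 0.0108
gripper_force: 29.7
```

```bash
python3 -m inch '[{"x":0,"y":0,"z":10,"turn":0,"hand":0},{"x":0,"y":0,"z":11,"turn":0,"hand":0},{"x":0,"y":-1,"z":10,"turn":0,"hand":0},{"x":0,"y":-1,"z":11,"turn":0,"hand":0},{"x":0,"y":-2,"z":10,"turn":0,"hand":0},{"x":-0.5,"y":-2,"z":10,"turn":0,"hand":0},{"x":0,"y":-3,"z":10,"turn":0,"hand":0},{"x":-0.5,"y":-3,"z":10,"turn":0,"hand":0}]'
```

```text
t: 4.42
ee_pos: [0.5002, 0.1163, 0.2707]
tcp_rot: [-3.132, 0.145, -0.009]
wrist_force: [1.5, 10.2, 0.6]
gripper_width: 0.0108
gripper_force: 29.4
```

```bash
python3 -m inch '[{"x":0,"y":-4,"z":10,"turn":0,"hand":0},{"x":-0.5,"y":-4,"z":9,"turn":0,"hand":0},{"x":-0.5,"y":-5,"z":9,"turn":0,"hand":0},{"x":-0.5,"y":-5,"z":9,"turn":0,"hand":0},{"x":-0.5,"y":-6,"z":9,"turn":0,"hand":0},{"x":-0.5,"y":-6,"z":8,"turn":0,"hand":0},{"x":-0.5,"y":-7,"z":8,"turn":0,"hand":0},{"x":-0.5,"y":-7,"z":8,"turn":0,"hand":0},{"x":-0.7,"y":-7.5,"z":7.5,"turn":0,"hand":0},{"x":-0.7,"y":-7.5,"z":7,"turn":0,"hand":0}]'; python3 -m inch '[{"x":0,"y":0,"z":0,"turn":0,"hand":0},{"x":0,"y":0,"z":0,"turn":0,"hand":0},{"x":0,"y":0,"z":0,"turn":0,"hand":0},{"x":0,"y":0,"z":0,"turn":0,"hand":0},{"x":0,"y":0,"z":0,"turn":0,"hand":0},{"x":0,"y":0,"z":0,"turn":0,"hand":0}]'
python3 - <<'E'
from h import *
cap('scene','s4.png');cap('top','t4.png')
s=cv2.imread('pics/s4.png')[95:245,200:400];t=cv2.imread('pics/t4.png')[140:290,235:435]
cv2.imwrite('pics/c4.png',np.hstack([cv2.resize(i,(400,300),interpolation=2) for i in (s,t)]))
E
```

```text
t: 5.68
ee_pos: [0.4943, 0.0597, 0.3577]
tcp_rot: [-3.127, 0.141, -0.012]
wrist_force: [-4.7, 20.0, 19.2]
gripper_width: 0.0104
gripper_force: 29.8
t: 6.42
ee_pos: [0.4943, 0.0597, 0.3577]
tcp_rot: [-3.128, 0.141, -0.012]
wrist_force: [-3.5, 18.9, 18.2]
gripper_width: 0.0108
gripper_force: 29.8
```

View pics/c4.png

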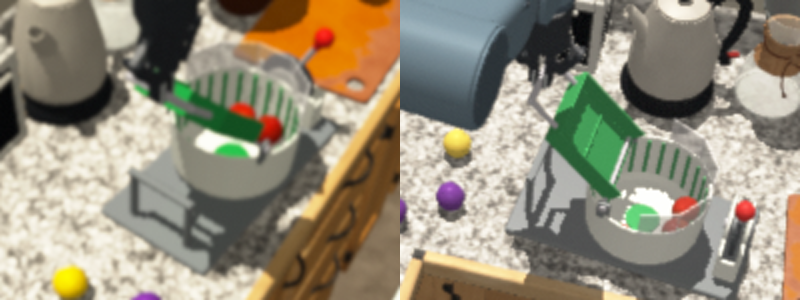

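The tray is empty at full tilt. Two tomatoes are visible in the drum and the third is probably hidden, so I'll lower along the same arc and check.

```bash
python3 -m inch '[{"x":0.7,"y":8.5,"z":-6,"turn":0,"hand":0},{"x":0.7,"y":7.5,"z":-7.5,"turn":0,"hand":0},{"x":0.5,"y":7,"z":-8,"turn":0,"hand":0},{"x":0.5,"y":7,"z":-8,"turn":0,"hand":0},{"x":0.5,"y":6,"z":-8,"turn":0,"hand":0},{"x":0.5,"y":6,"z":-9,"turn":0,"hand":0},{"x":0.5,"y":5,"z":-9,"turn":0,"hand":0},{"x":0.5,"y":5,"z":-9,"turn":0,"hand":0},{"x":0.5,"y":4,"z":-9,"turn":0,"hand":0},{"x":0,"y":4,"z":-10,"turn":0,"hand":0}]'; python3 -m inch '[{"x":0.5,"y":3,"z":-10,"turn":0,"hand":0},{"x":0,"y":3,"z":-10,"turn":0,"hand":0},{"x":0.5,"y":2,"z":-10,"turn":0,"hand":0},{"x":0,"y":2,"z":-10,"turn":0,"hand":0},{"x":0,"y":1,"z":-11,"turn":0,"hand":0},{"x":0,"y":0,"z":-10,"turn":0,"hand":0},{"x":0,"y":0,"z":-11,"turn":0,"hand":0},{"x":0,"y":0,"z":-10,"turn":0,"hand":0},{"x":0,"y":0,"z":0,"turn":0,"hand":0}]'
python3 - <<'E'
from h import *
for n in('scene','top'):
    im=cap(n,n[0]+'5.png')
    print(n,blobs(im,(0,150,70),(8,255,255),20))
E
```

```text
t: 7.78
ee_pos: [0.5002, 0.1164, 0.2713]
tcp_rot: [-3.135, 0.144, -0.009]
wrist_force: [2.1, 5.3, 1.9]
gripper_width: 0.0105
gripper_force: 30.0
t: 8.9
ee_pos: [0.5015, 0.1284, 0.1887]
tcp_rot: [-3.133, 0.146, -0.008]
wrist_force: [2.6, 12.7, -2.2]
gripper_width: 0.0107
gripper_force: 31.3
scene [([361.4, 28.5], [347, 16, 37, 26, 410]), ([361.2, 114.0], [357, 109, 10, 11, 81]), ([327.5, 155.4], [314, 146, 27, 20, 263]), ([62.7, 244.4], [48, 232, 31, 26, 607]), ([60.9, 288.7], [52, 281, 16, 14, 61])]
top [([485.4, 213.8], [474, 206, 20, 20, 204]), ([498.6, 230.8], [489, 220, 23, 19, 217]), ([556.5, 244.7], [552, 236, 8, 22, 115]), ([376.5, 241.7], [372, 239, 11, 7, 56]), ([515.1, 248.5], [505, 239, 21, 20, 323]), ([406.9, 244.9], [403, 240, 9, 10, 68]), ([535.2, 261.4], [524, 252, 23, 20, 354]), ([522.0, 282.7], [511, 272, 23, 22, 389])]
```

```bash
python3 -m inch '[{"x":0,"y":0,"z":0,"turn":0,"hand":0.5},{"x":0,"y":0,"z":0,"turn":0,"hand":0.5},{"x":0,"y":0,"z":0,"turn":0,"hand":0.5},{"x":0,"y":0,"z":20,"turn":0,"hand":0.5},{"x":0,"y":0,"z":50,"turn":0,"hand":0.5},{"x":0,"y":0,"z":50,"turn":0,"hand":0.5},{"x":0,"y":0,"z":50,"turn":0,"hand":0.5},{"x":-10,"y":-40,"z":0,"turn":0.17,"hand":0.5},{"x":-10,"y":-40,"z":0,"turn":0.17,"hand":0.7},{"x":-10,"y":-40,"z":0,"turn":0.17,"hand":0.7}]'
python3 - <<'E'
from h import *
cap('scene','s6.png');cap('top','t6.png')
s=cv2.imread('pics/s6.png')[95:245,230:430];t=cv2.imread('pics/t6.png')[150:300,255:455]
cv2.imwrite('pics/c6.png',np.hstack([cv2.resize(i,(400,300),interpolation=2) for i in (s,t)]))
E
```

```text
t: 10.25
ee_pos: [0.4694, 0.0046, 0.3573]
tcp_rot: [3.071, 0.66, 0.001]
wrist_force: [0.5, -1.0, 0.0]
gripper_width: 0.0595
gripper_force: 0.0
```

View pics/c6.png

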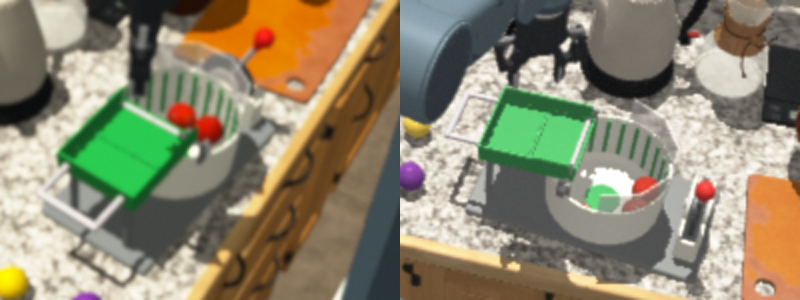

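The tray is empty and lowered. Two tomatoes show in the drum in the scene view at (320,153) and (334,160), so I need to account for the third.

Run:
```python
from h import *
S=cv2.imread('pics/s6.png')[:,:,::-1].copy();T=cv2.imread('pics/t6.png')[:,:,::-1].copy()
for n,im in(('scene',S),('top',T)):
  for c,s in blobs(im,(0,90,60),(10,255,255),15):
    p=onz(n,*c,.045)
    if abs(p[0]-.475)<.2 and abs(p[1]+.134)<.25: print(n,c,s,p.round(3),np.hypot(p[0]-.4755,p[1]+.134).round(3))
print('scene sep',[onz('scene',*c,.045).round(3) for c in((320.5,153),(334,160))])
t=T[215:275,320:400];s=S[125:185,290:370]
cv2.imwrite('pics/c7.png',np.hstack([cv2.resize(i[:,:,::-1],(400,300),interpolation=2) for i in (s,t)]))
```

```text
scene [327.5, 155.5] [313, 146, 28, 21, 310] [ 0.471 -0.203  0.045] 0.07
top [376.4, 241.8] [371, 238, 13, 9, 78] [ 0.501 -0.198  0.045] 0.069
top [407.2, 245.1] [403, 240, 10, 11, 83] [ 0.515 -0.3    0.045] 0.171
top [370.1, 252.1] [368, 249, 5, 6, 19] [ 0.454 -0.184  0.045] 0.054
scene sep [array([ 0.496, -0.201,  0.045]), array([ 0.443, -0.196,  0.045])]
```

View pics/c7.png

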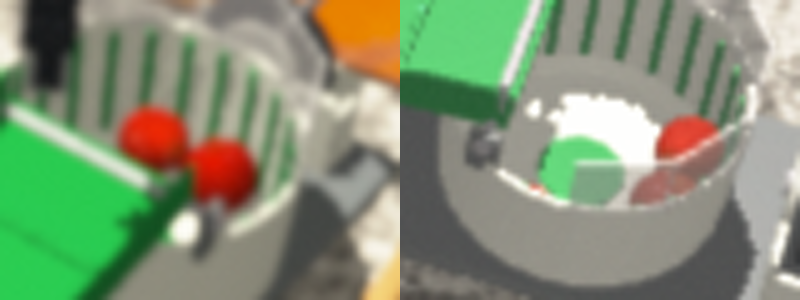

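The third tomato's top just shows over the near rim in the top view, at about (347,252), so all three are in the drum. On to the lever.

```bash
python3 -m inch '[{"x":-8,"y":-41,"z":0,"turn":0.15,"hand":0.75},{"x":-8,"y":-41,"z":0,"turn":0.15,"hand":0.75},{"x":-8,"y":-41,"z":0,"turn":0.15,"hand":0.75},{"x":-8,"y":-41,"z":0,"turn":0.15,"hand":0.75},{"x":-8,"y":-41,"z":0,"turn":0.15,"hand":0.75},{"x":-8,"y":-41,"z":0,"turn":0.15,"hand":0.75},{"x":-9,"y":-42,"z":0,"turn":0.156,"hand":0.75},{"x":0,"y":0,"z":-30,"turn":0,"hand":0.75},{"x":0,"y":0,"z":0,"turn":0,"hand":0.75}]'
python3 - <<'E'
from h import *
T=cap('top','t8.png');S=cap('scene','s8.png')
print(*[b[0] for b in blobs(S,(0,150,70),(8,255,255),20)],'\n',*[b[0] for b in blobs(T,(0,150,70),(8,255,255),20)])
t=T[190:290,340:470];s=S[60:160,300:430]
cv2.imwrite('pics/c8.png',np.hstack([cv2.resize(i[:,:,::-1],(400,308),interpolation=2) for i in (s,t)]))
E
```

```text
t: 11.48
ee_pos: [0.4122, -0.2814, 0.3249]
tcp_rot: [-2.326, -2.104, -0.0]
wrist_force: [-0.8, 1.0, -0.4]
gripper_width: 0.0642
gripper_force: 0.0
[356.5, 33.1] [393.1, 43.5] [334.6, 71.8] [365.0, 76.0] [384.8, 78.1] [361.1, 113.9] [327.6, 155.5] [62.7, 244.4] [60.9, 288.6] 
 [206.0, 119.8] [485.4, 213.8] [498.2, 231.1] [556.5, 244.7] [376.5, 241.7] [515.1, 248.5] [406.9, 244.8] [535.2, 261.5] [521.9, 282.8]
```

View pics/c8.png

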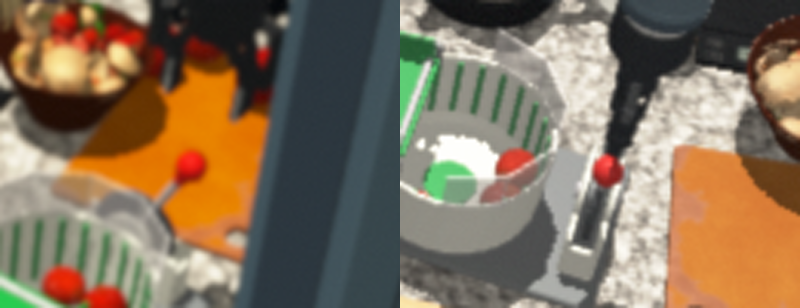

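The fingers straddle the knob in both views (scene (361,114), top (407,245)), and it is still at home. I'll descend and grip it.

```bash
python3 -m inch '[{"x":0,"y":-2,"z":-30,"turn":0,"hand":0.75},{"x":0,"y":0,"z":-30,"turn":0,"hand":0.75},{"x":0,"y":0,"z":-25,"turn":0,"hand":0.75},{"x":0,"y":0,"z":0,"turn":0,"hand":0.75}]'; python3 -m inch '[{"x":0,"y":0,"z":0,"turn":0,"hand":0},{"x":0,"y":0,"z":0,"turn":0,"hand":0},{"x":0,"y":0,"z":0,"turn":0,"hand":0},{"x":0,"y":0,"z":0,"turn":0,"hand":0},{"x":0,"y":0,"z":0,"turn":0,"hand":0},{"x":0,"y":0,"z":0,"turn":0,"hand":0}]' 25
```

```text
t: 12.08
ee_pos: [0.413, -0.2832, 0.2416]
tcp_rot: [-2.324, -2.11, -0.0]
wrist_force: [-0.1, 0.3, -0.6]
gripper_width: 0.0643
gripper_force: 0.0
t: 12.82
ee_pos: [0.4122, -0.2845, 0.2436]
tcp_rot: [2.326, 2.111, -0.003]
wrist_force: [-5.9, 1.7, 5.6]
gripper_width: 0.0303
gripper_force: 24.4
```

```bash
python3 -m inch '[{"x":5,"y":-0.5,"z":2,"turn":0,"hand":0},{"x":5,"y":-0.5,"z":2,"turn":0,"hand":0},{"x":5,"y":-0.5,"z":1.5,"turn":0,"hand":0}]'; for i in 1; do python3 -m inch '[{"x":5,"y":-0.4,"z":1.5,"turn":0,"hand":0},{"x":0,"y":0,"z":0,"turn":0,"hand":0}]'; done; python3 -m inch '[{"x":5,"y":-0.5,"z":1,"turn":0,"hand":0},{"x":5,"y":-0.5,"z":1,"turn":0,"hand":0},{"x":5.5,"y":-0.5,"z":1,"turn":0,"hand":0},{"x":5.5,"y":-0.5,"z":0.3,"turn":0,"hand":0},{"x":0,"y":0,"z":0,"turn":0,"hand":0}]';  python3 -m inch '[{"x":5.5,"y":-0.5,"z":0,"turn":0,"hand":0},{"x":5.5,"y":-0.5,"z":0,"turn":0,"hand":0},{"x":5,"y":-0.5,"z":0,"turn":0,"hand":0},{"x":5.5,"y":-0.5,"z":-0.7,"turn":0,"hand":0},{"x":0,"y":0,"z":0,"turn":0,"hand":0}]'
```

```text
t: 13.2
ee_pos: [0.4241, -0.2858, 0.2488]
tcp_rot: [-2.322, -2.108, 0.011]
wrist_force: [-17.1, 1.7, 17.6]
gripper_width: 0.0306
gripper_force: 25.5
t: 13.45
ee_pos: [0.4318, -0.2866, 0.2511]
tcp_rot: [-2.326, -2.111, 0.005]
wrist_force: [-7.7, 0.7, 9.9]
gripper_width: 0.0306
gripper_force: 25.3
t: 14.08
ee_pos: [0.4527, -0.2885, 0.254]
tcp_rot: [-2.326, -2.111, 0.005]
wrist_force: [-6.8, -0.3, 7.5]
gripper_width: 0.0304
gripper_force: 25.6
t: 14.7
ee_pos: [0.4744, -0.2906, 0.2528]
tcp_rot: [-2.326, -2.111, 0.004]
wrist_force: [-6.0, -1.1, 2.8]
gripper_width: 0.03
gripper_force: 25.7
```

```bash
python3 -m inch '[{"x":5,"y":-0.5,"z":-0.7,"turn":0,"hand":0}]'; python3 -m inch '[{"x":5,"y":-0.5,"z":-1,"turn":0,"hand":0}]'; python3 -m inch '[{"x":4,"y":-0.4,"z":-1,"turn":0,"hand":0}]';  python3 -m inch '[{"x":4,"y":-0.4,"z":-1,"turn":0,"hand":0}]'; python3 -m inch '[{"x":1.5,"y":0,"z":-0.5,"turn":0,"hand":0},{"x":0,"y":0,"z":0,"turn":0,"hand":0},{"x":0,"y":0,"z":0,"turn":0,"hand":0},{"x":0,"y":0,"z":0,"turn":0,"hand":0}]'
python3 - <<'E'
from h import *
T=cap('top','t9.png');S=cap('scene','s9.png')
b=[[x[0] for x in blobs(i,(0,130,60),(9,255,255),10)] for i in (S,T)]
for n,l in zip(('scene','top'),b): print(n,[(c,onz(n,*c,.19).round(3).tolist()) for c in l if abs(onz(n,*c,.19)[0]-.49)<.1 and -.4<onz(n,*c,.19)[1]<-.2])
t=T[190:290,340:470];s=S[60:160,300:430]
cv2.imwrite('pics/c9.png',np.hstack([cv2.resize(i[:,:,::-1],(400,308),interpolation=2) for i in (s,t)]))
E
```

```text
t: 14.82
ee_pos: [0.4774, -0.2909, 0.2526]
tcp_rot: [-2.323, -2.109, 0.009]
wrist_force: [-20.2, 0.4, 15.9]
gripper_width: 0.0303
gripper_force: 27.0
t: 14.95
ee_pos: [0.4816, -0.2913, 0.2519]
tcp_rot: [-2.322, -2.108, 0.011]
wrist_force: [-14.2, -1.1, 9.1]
gripper_width: 0.0302
gripper_force: 26.4
t: 15.08
ee_pos: [0.4869, -0.2919, 0.2507]
tcp_rot: [-2.325, -2.109, 0.007]
wrist_force: [-11.9, -1.0, 10.5]
gripper_width: 0.0304
gripper_force: 26.4
t: 15.2
ee_pos: [0.4914, -0.2924, 0.2498]
tcp_rot: [-2.325, -2.11, 0.006]
wrist_force: [-10.3, -0.9, 5.2]
gripper_width: 0.0305
gripper_force: 26.1
t: 15.7
ee_pos: [0.4939, -0.2926, 0.2487]
tcp_rot: [2.327, 2.111, -0.004]
wrist_force: [-5.3, -0.9, 3.5]
gripper_width: 0.0302
gripper_force: 25.9
scene [([338.5, 102.2], [0.496, -0.292, 0.19])]
top []
```

View pics/c9.png

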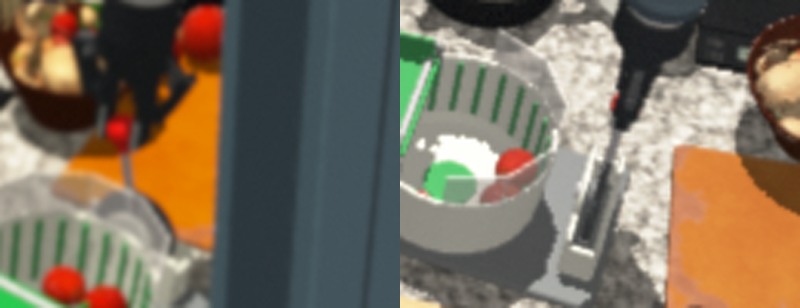

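The knob sits between the fingers at scene (339,102), which gives (0.496, -0.292). Travel along the spinner's x is 82–84 mm, or a lever angle of about 0.70–0.72, which is the fourth click. The tomatoes are in the drum and the tray is down.

```bash
python3 -c "
from rig import ctrl
print(ctrl.sign_off())"
```

```text
the job is handed in; nothing more can be done
None
```

I handed the job in at about 16 s: all three tomatoes are in the drum, the tray is back down, and the gripper is holding the lever at about 0.70–0.72 rad, the fourth click. The onion and tin were not touched. Sign-off returned no verdict, so I don't know how it was judged.

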